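Index the tracker carousel and swing the reader over the blue one

TASK

Push the four-armed carousel round by one of its arms with a fingertip until the blue tracker is centred over the orange stripe that runs along the bench from the carousel's foot to the white reading dock and has come to rest; only then push the yellow reader arm in as far as it goes, so that its white head stands over the blue tracker. Push gently, leave the carousel seated on its spindle (it would lift off) and leave the loose things on the bench where they are, then move away.

Things in the scene. Friction and masses are not known exactly. Their poses are not given: they have to be found in the camera images.
- axis (a point): Point on the vertical axis of the carousel, a level wheel of four straight aluminium arms at 90 degrees; fixed, 74 mm above the bench. Hub radius 28 mm, top 68 mm high, black cap to 74 mm. Arms 14 mm wide, 50 to 66 mm above the bench, bare from 28 to 88 mm from the axis. Trackers sit fixed on the arms, counter-clockwise from above: blue, black, orange, white.
- blue_tracker (a point): Centre of the top of the blue tracker, 110 mm from the axis, 74 mm high; turns with the carousel; x points outward along the blue arm, z up. Every arm ends in a grey nest plate 44 x 44 mm (88 to 132 mm from the axis, 52 to 62 mm high) with a tracker on it (36 mm radial, 32 mm wide, top 74 mm high) and a strap stub out to 144 mm.
- carousel (a joint): Turning angle of the carousel, rad, counter-clockwise from above positive. At 0 the blue arm points along world +x, and it counts on past full turns. It turns freely either way with a light friction (about 0.12 N m, 2 N at 65 mm from the axis) and stays where it is left.
- carousel_lift (a joint): Height by which the carousel has been lifted off its spindle, m; 0 is seated. Nothing but its weight (0.4 to 0.75 kg) holds it down.
- dock_mark (a point): Where the centre of the blue tracker's top must come: a point in the air 74 mm above the bench, 110 mm from the carousel's axis, on the line from the axis to the dock's post. Its x axis points from the carousel's axis to the post, z up.
- reader_pivot (a point): Vertical pivot of the reader arm on the dock's post, 190 mm from the carousel's axis, 98 mm above the bench. The yellow reader arm is a level bar 14 mm wide, 88 to 108 mm above the bench, from the pivot (boss of radius 13 mm, top 112 mm high) out to 80 mm, where it carries a round white head (radius 14 mm, 88 to 106 mm high).
- reader_head (a point): Centre of the reader arm's white head, 80 mm from the pivot, 98 mm above the bench; moves with the arm.
- reader_arm (a joint): Reader arm's angle, rad, counter-clockwise from above positive: pushing it in raises it. At 0 it lies open along the dock mark's +y, square to the line from axis to post; at its stop, 1.571, it points from the post at the carousel's axis, head over the dock mark, 14 mm above the trackers. It opens to -0.25. Light friction (0.07 N m), stays where left.
- spare_band: Loose spare wristband tracker, red, lying flat: 174 x 34 mm, 12 mm high, near the carousel on the robot's side. Origin: centre of underside, x along the band. Leave alone.
- solder_spool: Loose steel spool of solder standing on its flange, diameter 56 mm, 42 mm high, to the right of the carousel. Origin: centre of underside. Leave alone.
- screwdriver: Loose screwdriver lying on the bench to the left, 160 mm long. Origin: underside. Leave alone.
- mouse: Loose black computer mouse 105 x 60 x 35 mm, on the right, towards the robot. Origin: centre of underside. Leave alone.
- flux_bottle: Loose amber bottle, diameter 42 mm, 100 mm high, beyond the carousel. Origin: centre of underside. Leave alone.
- mug: Loose blue mug, diameter 80 mm, 90 mm high, beyond the spool on the right. Origin: centre of underside. Leave alone.
- screw_tray: Loose clear tray 100 x 75 x 25 mm, on the left. Origin: centre of underside. Leave alone.
- carousel_base: The carousel's fixed grey stand; origin on the axis at bench level. Round foot of radius 85 mm, 10 mm high; column of radius 22 mm up to the hub; otherwise free space below the arms.
- dock: The fixed reading dock; origin on the carousel's axis at bench level, x towards the post. White foot plate 70 x 90 x 10 mm, dark post (radius 14 mm) 190 mm out, black box 40 mm high on the foot's outer edge. An orange stripe, 18 mm wide and 4 mm high, lies on the bench from 85 to 160 mm out, pointing from the axis to the post.
Not all that is in view belongs to the job. What is shaped like the dock but red or turquoise is not meant.

How it is judged:
On the way, in this order (a step that is already met when the one before it is completed fails the run):
1. the blue tracker is in line with the dock and at rest, the reader arm still open (horizontal distance between blue_tracker and dock_mark below 0.009 m and velocity of joint carousel between -0.1 and 0.1 rad/s and value of joint reader_arm below 0.6 rad), for 0.3 s.
2. the reader arm is pushed in over the blue tracker (horizontal distance between blue_tracker and dock_mark below 0.009 m and value of joint reader_arm above 1.44 rad), for 0.2 s.
At the end, for the whole second after the job is handed in: The blue tracker's centre is within 9 mm of the dock mark, the reader arm is swung in to its stop (over 1.44 of 1.571 rad), the carousel is seated within 3 mm, and both are at rest (all of step 2 and value of joint carousel_lift below 0.003 m and velocity of joint carousel between -0.05 and 0.05 rad/s and velocity of joint reader_arm between -0.05 and 0.05 rad/s); the robot touches nothing.
It fails at once if the carousel is lifted off its seat by more than 5 mm (value of joint carousel_lift above 0.005 m).
It fails at once if the carousel or the reader arm is pushed or squeezed with more than 35 N (contact force between the fingers and carousel above 35 N or contact force between the fingers and reader_arm above 35 N).
It fails at once if a loose thing on the bench is moved by more than 20 mm (distance of any of spare_band, solder_spool, screwdriver, mouse, flux_bottle, mug, screw_tray from where it was at the start of the episode above 0.02 m).
It also fails if it takes over 59 s, if anything falls off the work surface, if the arm or the gripper's body presses on something with over 40 N, if the wrist force passes 120 N, or if a joint passes its speed limit or range.

ROBOT

A 6-joint arm with a two-finger parallel gripper is mounted at the origin on the work surface. World frame = base frame: x ahead of the robot, y to its left, z up, the work surface at z = 0. Lengths are in m, angles in rad, forces in N, time in s.
With the tool pointing down it reaches from about 0.2 to 0.875 m from the base axis. Payload 3.4 kg.
Tool frame: the origin (TCP) lies between the finger pads; the fingertips stand 25 mm ahead of it and the grasp point (between the pads) lies 6 mm ahead of it (r.nose_length is the z of the fingertips in the tool frame, in m); z points along the fingers, y is the line along which they close (so a half turn about z gives the same grasp; the last joint's range is limited). The gripper opens to 94 mm and grips with 3 to 60 N. Pads are 16 mm wide; open, the fingers measure 119 mm over their backs; the gripper's body (75 mm by 177 mm) begins 78 mm behind the grasp point.
Start: joints at [1.064, 0.276, 1.505, -0, 1.361, -0.121], TCP at [0.216, 0.533, 0.23] pointing down, gripper open.
Joint ranges: [-2.89, 2.89], [-0.75, 2.08], [0.22, 2.7], [-1.18, 4.32], [0.11, 2.71], [-2.7, 2.7]. Speed limits (rad/s): [2.57, 2.57, 3.14, 3.14, 3.14, 3.14].

INTERFACE

Orientations are given as a unit quaternion [w, x, y, z].
In Python, from plant import r, gripper_to, inverse_kinematics, vision, models, telemetry gives the robot as it stands. Calls block until the motion is done:
- r.move_to(position, orientation): joint-space move of the TCP to a pose.
- r.move_l(position, rot=None, vel=0.15, guard=None): straight line of the TCP; rot=None keeps the orientation; vel is the mean speed in m/s. With guard (N) it stops when the force on the tool has changed by that much, and returns True; else False.
- r.movej(angles): joint-space move.
- gripper_to(opening, f_grip=None): finger opening in m; f_grip is the grip in N (None keeps the last); returns when the fingers have stopped.
- r.hold(seconds).
- inverse_kinematics(position, orientation): joint angles nearest the present ones, or None.
- vision.snapshot(name): name is "scene" or "top"; returns the picture (480x640x3 uint8, red, green, blue); there is no depth.
- vision.get_calibration(name): a dict with "fx", "fy", "cx", "cy" (pixels), "position" and "orientation" of the camera in the world. Camera axes: x right, y down, z forward; pixel columns grow to the right and rows downward; lengths in m; the calibration is good to about 2 mm. A picture is of the moment at which its call begins. get_calibration takes no time and is no camera call.
A pose or a line that the arm cannot do raises r.PlanningError and nothing moves.
- r.sign_off(): hands the job in; it is judged then, once.
Trained networks look in the newest picture that a camera, given by its name, has taken for a name from the list of things; names that differ only in an ending like _2 or _b are one class to them, and where a whole thing is asked for, a point or a joint stands for the part that bears it (a point fixed in the world has none). Each returns a list of dicts, best first, with "score" (0 to 1); they miss things now and then, are a little off and sometimes report something else, mostly with a low value. They report only what shows in the picture. A call takes as long as a camera call. They do not tell look-alikes from the thing itself.
- models.boxes_of(thing, camera): "at" ([x, y, z] in m, in world coordinates, good to about 4 mm: the middle of the surface that is visible of it).
- models.regions_of(thing, camera): "pixels" (480x640 bool, what is visible of it).
- models.mark_of(thing, camera): "at" ([x, y, z] in m, in world coordinates, good to about 4 mm: a listed point, or the origin of a listed thing).
Readings, each from a call of its own:
- telemetry.current_t(): time.
- telemetry.current_joints(): joint angles.
- telemetry.current_dq(): joint speeds.
- telemetry.current_joint_efforts(): joint torques, N m.
- telemetry.current_ee_pos(): TCP position.
- telemetry.current_tool_rot(): TCP orientation.
- telemetry.current_wrist_force(): force on the tool from outside, world axes, zero at the start.
- telemetry.current_torque(): the same for the moment, N m.
- telemetry.current_opening(): finger opening in m.
- telemetry.current_finger_force(): force on a finger pad.
Only numpy, scipy, OpenCV 4.12 (cv2) and the standard library are available. Lean on these libraries where they do the work, as an engineer would, in place of code of your own. Each camera call takes 0.05 s, during which the arm holds its last target. There are 200 camera calls.

## Working session

There is one attempt and no reset: what is moved stays moved. The work goes in short steps, each a Python script; the robot and the scene stay as the last script left them, time stands still between calls to the robot, and variables do not carry over. Pictures are saved under pics/ and viewed, at most 10 in all, crops included, and the job is handed in when it is done.

```bash
ls; mkdir -p pics
python3 - <<'E'
from plant import r, vision, models, telemetry
import cv2
for c in("top","scene"):
    im=vision.snapshot(c); cv2.imwrite(f"pics/{c}0.png",im[:,:,::-1]); k=vision.get_calibration(c); print(c,k)
    for n in("axis","blue_tracker","dock_mark","reader_pivot","reader_head","dock","flux_bottle","mug","solder_spool"):
        print(n,[(round(d["score"],2),[round(float(v),3) for v in d["at"]]) for d in models.mark_of(n,c)[:4]])
print(telemetry.current_t(),r.nose_length)
E
```

```text
pics
top {'fx': 579.4657743625404, 'fy': 579.4657743625404, 'cx': 320.51945357473124, 'cy': 240.89889465991138, 'position': array([ 0.32690583, -0.21051574,  1.48261595]), 'orientation': array([ 0.05581752, -0.6969932 ,  0.7130141 , -0.0519209 ])}
axis [(0.78, [0.571, -0.098, 0.075])]
blue_tracker [(0.82, [0.568, -0.208, 0.076])]
dock_mark [(0.95, [0.326, -0.248, 0.073]), (0.83, [0.492, -0.659, 0.077]), (0.75, [0.59, 0.016, 0.074])]
reader_pivot [(0.9, [0.601, 0.096, 0.096]), (0.78, [0.325, -0.162, 0.098]), (0.69, [0.503, -0.582, 0.095])]
reader_head [(0.85, [0.422, -0.576, 0.098]), (0.74, [0.247, -0.169, 0.102]), (0.57, [0.527, 0.117, 0.095])]
dock []
flux_bottle [(0.85, [0.762, -0.13, 0.001])]
mug [(0.66, [0.644, -0.445, 0.004])]
solder_spool [(0.9, [0.617, -0.304, -0.002])]
scene {'fx': 584.0265632351214, 'fy': 584.0265632351214, 'cx': 326.8553870391593, 'cy': 237.06969037308366, 'position': array([1.40777563, 0.17809809, 1.21655039]), 'orientation': array([-0.1898943 ,  0.50147275,  0.79414739, -0.28599854])}
axis [(0.71, [0.568, -0.092, 0.072])]
blue_tracker [(0.62, [0.562, -0.206, 0.073]), (0.37, [0.622, -0.311, -0.001])]
dock_mark [(0.72, [0.593, 0.009, 0.078]), (0.44, [0.529, 0.117, 0.098])]
reader_pivot [(0.97, [0.324, -0.16, 0.093]), (0.69, [0.507, -0.58, 0.096]), (0.63, [0.608, 0.098, 0.099])]
reader_head [(0.79, [0.239, -0.165, 0.101]), (0.68, [0.425, -0.573, 0.099]), (0.18, [0.645, -0.445, 0.002])]
dock []
flux_bottle [(0.65, [0.767, -0.13, 0.004])]
mug [(0.74, [0.562, -0.206, 0.075]), (0.66, [0.643, -0.446, 0.001])]
solder_spool [(0.6, [0.622, -0.31, -0.0])]
1.0 0.025
```

View pics/top0.png

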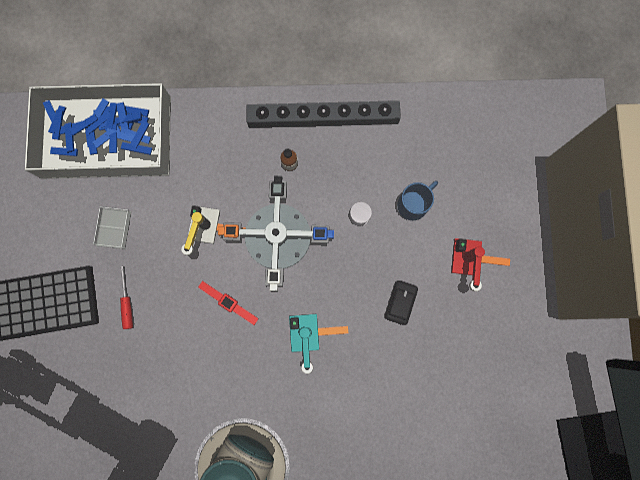

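View pics/scene0.png

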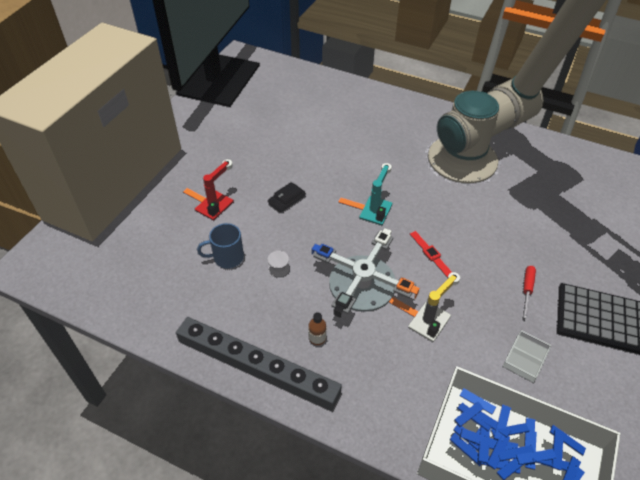

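The top view shows three dock-shaped things: white foot with yellow arm and post at about (205,218), red at (470,257) and turquoise at (303,332). I choose the white and yellow one. The orange stripe there shows only in the scene view, at about (402,307), because the orange tracker covers it in the top view. Blue is at (320,233), roughly opposite the dock. Next: a close crop and a check of the arc.

```bash
cat > h.py <<'E'
from plant import r, gripper_to, inverse_kinematics, vision, models, telemetry
import numpy as np, cv2
from scipy.spatial.transform import Rotation as R
def quat(yaw):  # tool down, tool x at world angle yaw
    x=np.array([np.cos(yaw),np.sin(yaw),0]); z=np.array([0,0,-1.])
    q=R.from_matrix(np.c_[x,np.cross(z,x),z]).as_quat(); return np.r_[q[3],q[:3]]
def cam(c):
    k=vision.get_calibration(c); q=k["orientation"]
    return k, R.from_quat([*q[1:],q[0]]).as_matrix()
def on_plane(c,px,z):
    k,M=cam(c); px=np.atleast_2d(px)
    d=np.c_[(px[:,0]-k["cx"])/k["fx"],(px[:,1]-k["cy"])/k["fy"],np.ones(len(px))]@M.T
    p=k["position"]; return p+d*((z-p[2])/d[:,2])[:,None]
def marks(n,c): return [(round(d["score"],2),np.round(d["at"],4)) for d in models.mark_of(n,c)]
E
python3 - <<'E'
from h import *
im=cv2.imread("pics/scene0.png"); cv2.imwrite("pics/crop.png",cv2.resize(im[215:350,300:480],None,fx=4,fy=4,interpolation=cv2.INTER_CUBIC))
A=np.array([.5695,-.095])
for s in(0,np.pi):
  for phi in np.radians([-122,-60,0,40,66]):
    p=[*(A+.065*np.array([np.cos(phi),np.sin(phi)])),.07]
    q=inverse_kinematics(p,quat(phi+np.pi/2+s)); print(s,round(np.degrees(phi)),None if q is None else np.round(q,2))
E
```

```text
0 -122 [-0.4   0.38  1.78 -0.    0.98  1.73]
0 -60 [-0.36  0.47  1.63 -0.    1.04  0.69]
0 0 [-0.26  0.49  1.58 -0.    1.07 -0.26]
0 40 [-0.2   0.47  1.63 -0.    1.04 -0.9 ]
0 66 [-0.18  0.44  1.69 -0.    1.02 -1.33]
3.141592653589793 -122 [-0.4   0.38  1.78 -0.    0.98 -1.41]
3.141592653589793 -60 [-0.36  0.47  1.63 -0.    1.04 -2.45]
3.141592653589793 0 None
3.141592653589793 40 [-0.2   0.47  1.63 -0.    1.04  2.25]
3.141592653589793 66 [-0.18  0.44  1.69 -0.    1.02  1.81]
```

View pics/crop.png

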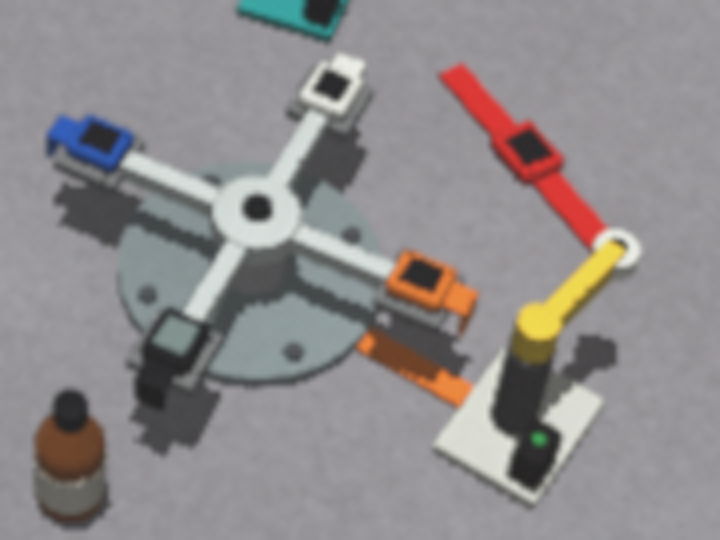

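The crop shows the wanted dock: white foot, dark post, yellow reader arm, and the orange stripe pointing from the carousel's foot to the post. Pushing the blue arm counter-clockwise to half-way.

```bash
cat >> h.py <<'E'
A=np.array([.5695,-.095])
def pose(Bdeg,z=.068,off=.015,rad=.062,A=A):
    B=np.radians(Bdeg); u=np.array([np.cos(B),np.sin(B)]); t=np.array([-u[1],u[0]])
    return [*(A+rad*u-off*t),z],quat(B+np.pi/2)
E
python3 - <<'E'
from h import *
gripper_to(0)
p,q=pose(-112,.2); r.move_to(p,q)
p,q=pose(-112); print(r.move_l(p,q,vel=.12,guard=15), telemetry.current_t())
F=0
for B in np.arange(-102,1,10):
    p,q=pose(B); r.move_l(p,q,vel=.05); F=max(F,np.linalg.norm(telemetry.current_wrist_force()[:2]))
print(F,telemetry.current_t())
for c in("top","scene"):
    im=vision.snapshot(c); cv2.imwrite(f"pics/{c}1.png",im[:,:,::-1])
    for n in("axis","blue_tracker","dock_mark","reader_pivot","reader_head"): print(c,n,*marks(n,c))
a=cv2.imread("pics/top1.png");b=cv2.imread("pics/scene1.png")
f=lambda i:cv2.resize(i,(400,600),interpolation=cv2.INTER_CUBIC)
cv2.imwrite("pics/mid.png",np.hstack([f(a[140:320,170:290]) if 0 else cv2.resize(a[140:320,165:365],(400,360)),cv2.resize(b[200:380,280:480],(400,360))]))
E
```

```text
False 6.3167
1.1125584812415965 10.4417
top axis (0.71, array([ 0.5709, -0.0985,  0.0767]))
top blue_tracker
top dock_mark (0.89, array([ 0.4925, -0.661 ,  0.0766])) (0.61, array([ 0.3279, -0.2446,  0.0722])) (0.53, array([ 6.017e-01,  3.322e-01, -1.000e-04]))
top reader_pivot (0.84, array([0.6041, 0.0957, 0.0969])) (0.81, array([ 0.324 , -0.1625,  0.0952])) (0.79, array([ 0.5009, -0.5841,  0.0973]))
top reader_head (0.84, array([ 0.2467, -0.1662,  0.1014])) (0.81, array([ 0.4225, -0.5746,  0.0978])) (0.7, array([0.5241, 0.1138, 0.0961])) (0.26, array([ 6.224e-01, -3.024e-01,  6.000e-04]))
scene axis (0.8, array([ 0.5685, -0.0936,  0.0732]))
scene blue_tracker (0.6, array([ 0.68  , -0.0979,  0.0755])) (0.31, array([ 0.3935, -0.4056, -0.0015]))
scene dock_mark (0.81, array([0.5901, 0.0113, 0.0749])) (0.39, array([ 0.6806, -0.097 ,  0.0789]))
scene reader_pivot (0.83, array([ 0.5062, -0.5776,  0.0979])) (0.6, array([0.6076, 0.0995, 0.0996]))
scene reader_head (0.68, array([0.5284, 0.1155, 0.0955])) (0.62, array([0.5912, 0.0142, 0.0775]))
```

View pics/mid.png

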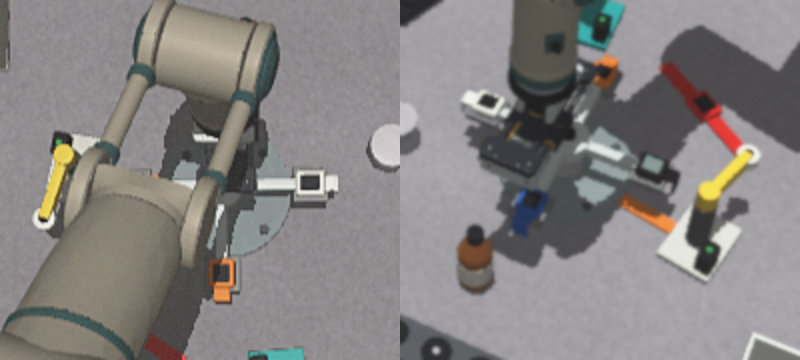

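Half-way, the wheel is turning as commanded, with blue at about 0° and 1.1 N at the wrist. The scene camera sees the orange stripe clear, at about (398,307). I'll fit its direction and then continue.

Run:
```python
from h import *
b=cv2.imread("pics/scene1.png"); h=cv2.cvtColor(b,cv2.COLOR_BGR2HSV)
m=cv2.inRange(h,(5,130,60),(18,255,255)); m[:, :385]=0; m[:, 425:]=0; m[:290]=0; m[330:]=0
ys,xs=np.nonzero(m); P=on_plane("scene",np.c_[xs,ys],.004)[:,:2]
c=P.mean(0); d=np.linalg.svd(P-c)[2][0]; d*=np.sign(d[1])
print(len(P),c,np.degrees(np.arctan2(d[1],d[0])),"from axis",np.degrees(np.arctan2(*(c-[.5685,-.0932])[::-1])), np.ptp((P-c)@d),np.ptp((P-c)@[-d[1],d[0]]))
for B in np.arange(8,71,10).tolist()+[74]:
    p,q=pose(B); r.move_l(p,q,vel=.05)
for c in("top","scene"):
    im=vision.snapshot(c); cv2.imwrite(f"pics/{c}2.png",im[:,:,::-1])
    for n in("axis","blue_tracker","reader_pivot"): print(c,n,*marks(n,c))
print(telemetry.current_t())
```

```text
181 [0.59526977 0.02575183] 80.20147474430921 from axis 77.31704387305466 0.07214829583835429 0.0195521107971603
top axis (0.96, array([ 0.5683, -0.098 ,  0.0724]))
top blue_tracker (0.84, array([0.5964, 0.0137, 0.0765]))
top reader_pivot (0.78, array([0.6017, 0.0957, 0.0954])) (0.72, array([ 0.3249, -0.1594,  0.0978])) (0.57, array([ 0.5032, -0.5812,  0.0954]))
scene axis (0.78, array([ 0.5705, -0.0949,  0.0711]))
scene blue_tracker (0.94, array([0.5929, 0.0085, 0.0759]))
scene reader_pivot (0.96, array([0.6091, 0.0971, 0.0969])) (0.95, array([ 0.508 , -0.5791,  0.0988])) (0.74, array([ 0.3211, -0.1638,  0.0991]))
14.35
```

Run:
```python
from h import *
p,q=pose(77.5); r.move_l(p,q,vel=.03)
p,q=pose(77.5,off=.035); r.move_l(p,q,vel=.08)
p,q=pose(77.5,z=.19,off=.035); r.move_l(p,q,vel=.15)
r.move_to([.42,.2,.25],quat(0))
for c in("top","scene"):
  for i in range(3):
    im=vision.snapshot(c)
    if i==0: cv2.imwrite(f"pics/{c}3.png",im[:,:,::-1])
    print(c,[(n,marks(n,c)[:1]) for n in("axis","blue_tracker")], "piv/head",[[m for m in marks(n,c) if m[1][1]>.05] for n in ("reader_pivot","reader_head")])
a=cv2.imread("pics/top3.png");b=cv2.imread("pics/scene3.png")
cv2.imwrite("pics/c3.png",np.hstack([cv2.resize(a[180:270,170:290],(400,300),interpolation=2),cv2.resize(b[240:345,330:470],(400,300),interpolation=2)]))
print(telemetry.current_t())
```

```text
top [('axis', [(0.83, array([ 0.5749, -0.1006,  0.0763]))]), ('blue_tracker', [(0.74, array([0.5885, 0.0146, 0.0729]))])] piv/head [[(0.87, array([0.6023, 0.0949, 0.0948]))], [(0.8, array([0.5237, 0.1156, 0.0963])), (0.51, array([ 4.229e-01,  2.898e-01, -4.000e-04]))]]
top [('axis', [(0.98, array([ 0.569 , -0.0975,  0.0752]))]), ('blue_tracker', [(0.81, array([0.5907, 0.0154, 0.0732]))])] piv/head [[(0.96, array([0.6009, 0.0932, 0.0959]))], [(0.74, array([0.5259, 0.1159, 0.0952]))]]
top [('axis', [(0.71, array([ 0.5705, -0.0977,  0.0737]))]), ('blue_tracker', [(0.7, array([0.5885, 0.0177, 0.0744]))])] piv/head [[(0.66, array([0.6024, 0.0966, 0.0969])), (0.4, array([0.4191, 0.2887, 0.0024]))], [(0.66, array([0.5279, 0.1132, 0.0947]))]]
scene [('axis', [(0.62, array([ 0.5677, -0.0954,  0.0725]))]), ('blue_tracker', [(0.58, array([0.5877, 0.0109, 0.0747]))])] piv/head [[(0.95, array([0.6067, 0.0995, 0.0974]))], [(0.68, array([0.5243, 0.1174, 0.0943]))]]
scene [('axis', [(0.91, array([ 0.5697, -0.0944,  0.0736]))]), ('blue_tracker', [(0.77, array([0.5876, 0.0111, 0.0734]))])] piv/head [[(0.76, array([0.6083, 0.0996, 0.0966]))], []]
scene [('axis', [(0.55, array([ 0.5695, -0.0924,  0.0698]))]), ('blue_tracker', [(0.7, array([0.5896, 0.008 , 0.0739]))])] piv/head [[(0.89, array([0.6072, 0.0966, 0.0951]))], [(0.82, array([0.5279, 0.1173, 0.0991]))]]
20.3583
```

View pics/c3.png

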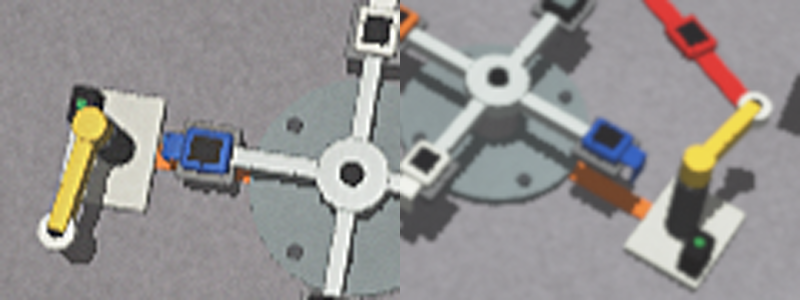

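In both cameras the blue direction matches the pivot direction to within about 1°: top 80.7° against 80.7°, scene 79.5° against 78.7°. The crop shows blue (205,150) over the stripe and the reader arm still open. Now pushing the reader arm in.

Run:
```python
from h import *
V=np.array([.605,.097])
def rp(B,z=.111,off=.015):
    p,_=pose(B,z,off,.048,V); return p,quat(np.radians(B-90))
p,q=rp(146,.2); r.move_to(p,q)
p,q=rp(146); print(r.move_l(p,q,vel=.1,guard=10))
for B in range(156,250,10):
    p,q=rp(B); r.move_l(p,q,vel=.05); f=np.linalg.norm(telemetry.current_wrist_force())
    if f>8: print("force",B,f); break
for B in range(251,268,3):
    p,q=rp(B); g=r.move_l(p,q,vel=.03,guard=6)
    print(B,g,np.round(telemetry.current_wrist_force(),1))
    if g: break
p,q=rp(B-3,off=.035); r.move_l(p,q,vel=.08)
p[2]=.2; r.move_l(p,q,vel=.15)
r.move_to([.40,.2,.25],quat(np.radians(90)))
for c in("top","scene"):
    im=vision.snapshot(c); cv2.imwrite(f"pics/{c}4.png",im[:,:,::-1])
    print(c,[(n,[m for m in marks(n,c) if m[1][1]>-.12][:2]) for n in("axis","blue_tracker","reader_pivot","reader_head")])
a=cv2.imread("pics/top4.png");b=cv2.imread("pics/scene4.png")
cv2.imwrite("pics/c4.png",np.hstack([cv2.resize(a[180:270,170:290],(400,300),interpolation=2),cv2.resize(b[240:345,330:470],(400,300),interpolation=2)]))
print(telemetry.current_t())
```

```text
False
251 False [-1.2 -0.1 -0.1]
254 False [-1.4 -1.   0.7]
257 False [-0.8  0.5  0.4]
260 False [-4.4  1.6  2.3]
263 False [-9.3  3.2  6.1]
266 False [-13.6   3.9  10.5]
top [('axis', [(0.94, array([ 0.5694, -0.0985,  0.0761]))]), ('blue_tracker', [(0.98, array([0.5904, 0.0135, 0.0759])), (0.25, array([ 4.02e-01,  3.34e-02, -4.00e-04]))]), ('reader_pivot', [(0.89, array([0.6026, 0.0961, 0.095 ]))]), ('reader_head', [(0.74, array([0.587 , 0.0124, 0.0954])), (0.56, array([0.5905, 0.0113, 0.0732]))])]
scene [('axis', [(0.8, array([ 0.5659, -0.095 ,  0.0722]))]), ('blue_tracker', [(0.82, array([0.5856, 0.0125, 0.0753]))]), ('reader_pivot', [(0.92, array([0.6082, 0.0997, 0.0948]))]), ('reader_head', [(0.62, array([0.5884, 0.0136, 0.0972]))])]
30.5083
```

View pics/c4.png

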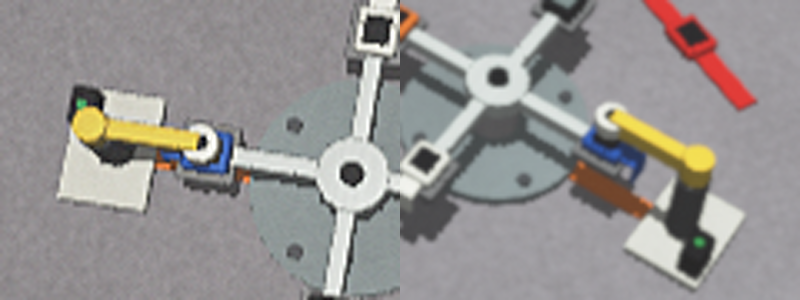

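The arm came up against its stop, with the force rising from 260° on. The white head (203,142) is over the blue tracker, the carousel has not moved, and the robot is clear.

```bash
python3 -c "
from plant import r
r.hold(0.3); print(r.sign_off())"
```

```text
the job is handed in; nothing more can be done
None
```

The job is handed in, verdict not reported: the cameras show the blue tracker within about 2 mm of the dock line and the reader arm at its stop with the head over it; seating and loose items were not measured, but nothing looked moved.

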